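# Load the crucible into the loader's push-push drawer

### The arm

A 6-joint arm with a two-finger parallel gripper is mounted at the origin on a cart in front of the work surface, level with it; the furniture and walls round the work are solid. World frame = base frame: x ahead of the robot, y to its left, z up, the work surface at z = 0. Lengths are in mm, angles in degrees, forces in N, time in s.
With the tool pointing down it reaches from about 350 to 875 mm from the base axis. Payload 4.2 kg.
Tool frame: the origin (TCP) lies midway between the tips of the shut fingers; the grasp point (between the pads) lies 19 mm behind it (manip.pinch_z is the distance from the TCP to the grasp point, in mm); z points along the fingers, y is the line along which they close (so a half turn about z gives the same grasp; the last joint's range is limited). The gripper opens to 87 mm and grips with 3 to 60 N. Pads are 19 mm wide; open, the fingers measure 117 mm over their backs; the gripper's body (75 mm by 190 mm) begins 51 mm behind the grasp point.
Start: joints at [89.817, 22.042, 0.453, 0, -68.411, -14.817], TCP at [161.73, 603.691, 222.55] pointing down, gripper open.
Joint ranges: [-179.83, 179.83], [-69.29, 118.12], [-61.27, 80.66], [-181.25, 117.63], [-171.15, -9.14], [-177.46, 177.46]. Speed limits (degrees/s): [159.86, 159.86, 180, 180, 180, 180].

### API

Orientations are given as [roll, pitch, yaw] about the fixed x, y, z axes, in that order (R = Rz(yaw) Ry(pitch) Rx(roll)).
In Python, from cell import manip, cams gives the robot as it stands.
- The arm moves only by the shell command python3 -m creep 'ROWS' [FORCE]. ROWS is JSON, a list of rows, each an object of numbers: "x", "y", "z": the shift along the tool's x, y, z in mm; "rx", "ry", "rz": the turn, a rotation vector about the tool's x, y, z in degrees; "gripper": the opening, from 0 (shut) to 1 (fully open). A call has exactly 5 rows; each row shifts and turns the commanded pose from where the row before left it, along the tool's axes as they then stand; what a row does not reach is not made up. A row lasts 1/12 s, in which the tool goes at most 41.7 mm and 7.16 degrees, less where a joint would pass 70% of its speed; a pose out of reach is approached as far as the arm can. A call is refused whole if a number of a shift passes 41.7 or a number of a turn 7.16, either way. A call with a gripper value outside its range is refused whole. The fingers move at their own pace and stop on an object; FORCE is the grip in N (left out, the last holds). Time passes only in rows, so rows that do not move let the fingers close, or fill a call up. It gives the time, the measured TCP pose, the force, the opening and the grip force at its end, in the units of the state.
- manip.get_obs(): the state, without advancing time (a new reading comes with each control period).
- cams.camera(name): name is "scene" or "top"; returns the picture (420x560x3 uint8, red, green, blue); there is no depth.
- cams.camera_params(name): a dict with "vfov" (degrees; the focal length in pixels is half the picture's height over the tangent of half this angle, whatever the lens; pixels are square), "cx", "cy" (the principal point, pixels), "rvec" (rotation vector, rad) and "tvec" (3), from world to camera coordinates, as OpenCV has them. Camera axes: x right, y down, z forward; pixel columns grow to the right and rows downward; lengths in mm; the calibration is good to about 2 mm. A picture is of the moment at which its call begins. camera_params takes no time and is no camera call.
- manip.close_job(): hands the job in; it is judged then, once.
Trained networks look in the newest picture that a camera, given by its name, has taken for a name from the list of things; names that differ only in an ending like _2 or _b are one class to them, and where a whole thing is asked for, a point or a joint stands for the part that bears it (a point fixed in the world has none). Each returns a list of dicts, best first, with "conf" (0 to 1); they miss things now and then, are a little off and sometimes report something else, mostly with a low value. They report only what shows in the picture. A call takes as long as a camera call.
- cams.search_frame(thing, camera): "location" ([x, y, z] in mm, in world coordinates, good to about 4 mm: the middle of the surface that is visible of it).
- cams.regions_of(thing, camera): "mask" (420x560 bool, what is visible of it).
The state is a dict: "time": time; "q": joint angles; "qd": joint speeds; "joint_efforts": joint torques, N m; "position": TCP position; "orientation": TCP orientation; "force": force on the tool from outside, world axes, zero at the start; "torque": the same for the moment, N m; "opening": finger opening in mm; "finger_force": force on a finger pad.
Only numpy, scipy, OpenCV 4.12 (cv2) and the standard library are available. Lean on these libraries where they do the work, as an engineer would, in place of code of your own. Each camera call takes 0.05 s, during which the arm holds its last target. There are 200 camera calls.

### The job

The white loader's drawer is latched shut by a push-push latch. Press its front and let go so that it springs out, set the metal crucible upright in the round seat in the drawer, then gently press the drawer home until it latches, let go and make sure that it stayed in. Do not ram the drawer against its stop, and leave the other things where they are.

Things in the scene. Friction and masses are not known exactly. Their poses are not given: they have to be found in the camera images.
- loader: the fixed white cabinet, 170 mm (its x) by 130 mm (y) by 70 mm high, standing on the worktop. Origin: centre of its underside; the drawer's front is on its -x side (towards the robot), the drawer slides along its x axis. z up.
- drawer (a joint): travel of the drawer inwards (m): 0 = sprung fully out, 0.066 to 0.070 = latched (differs; the start). A damped spring (2 N out, 4 N in) pushes it out in about 1 s. Each full press changes the latch over when let go. Closing, it goes solid 6 to 7 mm deeper than latched, opening 10 to 11 mm: press there with about 10 N. A press that stops short does not change it. Over 40 N harms it.
- push_point (a point): middle of the drawer's flat front face, 92 mm wide, from 13 to 55 mm above the worktop; this point is 34 mm above the worktop. Axes as the loader's: press along +x. Latched, the face stands about 26 mm in front of the cabinet's front; out, 94 mm.
- seat (a point): centre of the floor of the round seat in the drawer's aluminium tray, 24 mm above the worktop. Seat 27 mm across, 6 mm deep; tray top 30 mm above the worktop, 84 mm wide. The front block, 28 mm thick, rises to 55 mm, its rear face 33 mm from the seat's centre. With the drawer out the seat's centre lies 33 mm in front of the cabinet.
- crucible: small open nickel-coloured metal cup, 14 mm high, 27 mm across the rim, 22 mm across the base, standing on the worktop left of the loader, 24 to 42 g. Origin: centre of its underside, z up. To be gripped across the rim.
- pellet_die: steel die, 40 mm across, 30 mm high, standing loose; leave it alone. Origin: centre of its underside.
- stopper: red-brown rubber stopper, 30 mm across, 27 mm high, standing loose; leave it alone. Origin: centre of its underside.
- sample_jar: white jar with a white cap, 42 mm across, 78 mm high, standing loose; leave it alone. Origin: centre of its underside.

How it is judged (in metres and radians):
On the way, in this order (a step that is already met when the one before it is completed fails the run):
1. the drawer has sprung out (value of joint drawer below 0.01 m), for 0.2 s.
2. the crucible stands in the seat of the open drawer, let go (value of joint drawer below 0.02 m and horizontal distance between crucible and seat below 0.004 m and z of crucible in the frame of seat below 0.003 m and contact force between the fingers and crucible below 0.05 N), for 0.2 s.
3. the drawer stays latched with nothing touching it (value of joint drawer above 0.06 m and contact force between each of the arm, the fingers and loader below 0.05 N), for 0.3 s.
At the end, for the whole second after the job is handed in: the drawer is latched in (travel over 60 mm) and still with nothing pressing it, and the crucible stands upright (within 0.12 rad) on the floor of the drawer's seat, within 4 mm of its centre and not more than 3 mm above its floor, at rest (value of joint drawer above 0.06 m and velocity of joint drawer between -0.005 and 0.005 m/s and horizontal distance between crucible and seat below 0.004 m and z of crucible in the frame of seat below 0.003 m and angle between crucible's own z axis and vertical below 0.12 rad and linear speed of crucible below 0.02 m/s); the robot touches nothing.
It fails at once if the drawer or its cabinet is rammed: the gripper or arm presses it with more than 40 N (contact force between any of the fingers, the arm and loader above 40 N).
It fails at once if one of the other loose things is moved by more than 20 mm (distance of any of pellet_die, stopper, sample_jar from where it was at the start of the episode above 0.02 m).
It also fails if it takes over 70 s, if anything falls off the work surface, if the arm or the gripper's body presses on something with over 40 N, if the wrist force passes 120 N, or if a joint passes its speed limit or range.

## Working session

There is one attempt and no reset: what is moved stays moved. The work goes in short steps, Python scripts to look and compute and a shell command to move; the robot and the scene stay as the last step left them, time stands still between calls to the robot, and variables do not carry over. Pictures are saved under pics/ and viewed, at most 10 in all, crops included, and the job is handed in when it is done.

```bash
mkdir -p pics; python3 - <<'E'
from cell import manip, cams
import cv2
for c in("scene","top"):
    im=cams.camera(c); cv2.imwrite(f"pics/{c}0.png",im[:,:,::-1])
    p=cams.camera_params(c); print(c,p)
    for t in("loader","push_point","crucible","pellet_die","stopper","sample_jar"):
        print(t,[(d["conf"],[round(v) for v in d["location"]]) for d in cams.search_frame(t,c)][:2])
o=manip.get_obs(); print(o)
E
```

```text
scene {'vfov': 45.76735810051041, 'cx': 284.4499306189837, 'cy': 214.59114320959023, 'rvec': array([ 1.53785449, -1.61059445,  0.91712656]), 'tvec': array([ -9.19523605, 296.5364004 , 939.89071913])}
loader [(0.65, [584, -105, 68])]
push_point [(0.83, [536, -119, 40]), (0.46, [583, -106, 68])]
crucible [(0.63, [486, 331, 9])]
pellet_die []
stopper []
sample_jar [(0.73, [471, -356, 50])]
top {'vfov': 55.40310786974388, 'cx': 275.6574205914232, 'cy': 209.07626569913648, 'rvec': array([ 2.15656343, -2.15946093,  0.08674098]), 'tvec': array([-16.54156208, 521.04753902, 950.31770266])}
loader [(0.72, [634, -107, 71])]
push_point [(0.77, [544, -121, 53])]
crucible [(0.55, [481, 335, 6])]
pellet_die [(0.53, [643, 200, 30])]
stopper [(0.61, [378, 173, 28])]
sample_jar [(0.74, [484, -352, 76])]
{'time': 0.7, 'q': array([ 8.98178047e+01,  2.20395560e+01,  4.52619486e-01, -4.61474239e-04,
       -6.84115866e+01, -1.48171807e+01]), 'qd': array([ 0.03719244, -0.05683169, -0.09809117,  0.04073561,  0.09192819,
        0.01282481]), 'joint_efforts': array([ 7.78764615e-05, -3.90331900e+01,  1.87583220e+01,  4.22342777e+00,
        1.55883492e-02, -2.39010279e-05]), 'position': array([161.7181923 , 603.68815729, 222.57122698]), 'orientation': array([-1.79998682e+02,  7.92504358e-04, -1.49995459e+01]), 'force': array([-0.29504984,  1.02852666,  0.61221345]), 'torque': array([-0.01757143, -0.01434046, -0.01135097]), 'finger_force': 0.0, 'opening': 87.25800850246547}
```

View pics/scene0.png

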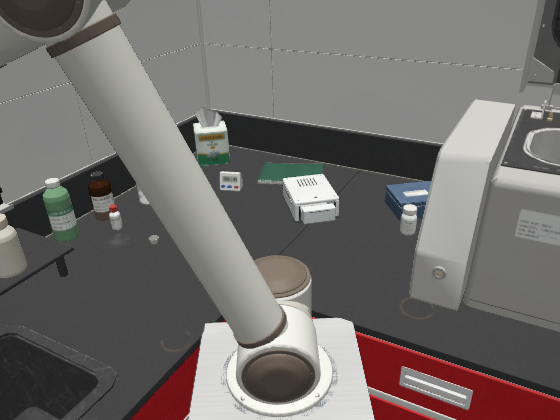

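View pics/top0.png

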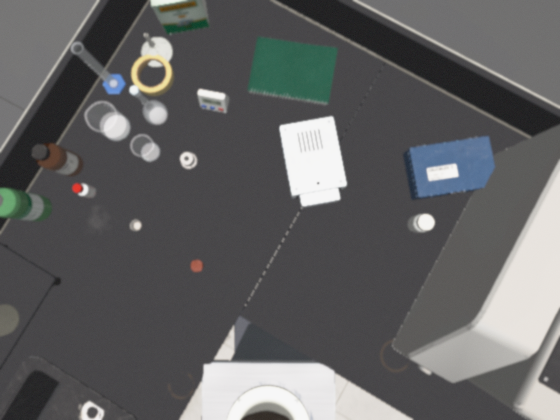

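The scene view shows the loader at about (310,197) with its drawer front at (318,212), and the crucible at (153,239). In the top view the loader roof's corners are near (281,123), (333,117), (346,185) and (290,195), with the drawer front at (319,197). The crucible is at (135,225), the stopper at (196,266), the die at (188,160) and the jar at (423,223). Next I fit model silhouettes in both views.

```bash
cat > h.py <<'E'
from cell import manip, cams
import numpy as np, cv2
from scipy.optimize import minimize
P={c:cams.camera_params(c) for c in("scene","top")}
def proj(c,X):
    p=P[c]; f=210/np.tan(np.radians(p["vfov"])/2)
    K=np.array([[f,0,p["cx"]],[0,f,p["cy"]],[0,0,1]])
    return cv2.projectPoints(np.float64(X).reshape(-1,1,3),p["rvec"],p["tvec"],K,None)[0].reshape(-1,2)
S=8
def sil(c,parts):
    m=np.zeros((420*S//1,560*S),np.uint8) if False else None
    out=[]
    for X in parts: out.append(cv2.convexHull(np.float32(proj(c,X))))
    return out
def draw(polys,roi):
    x0,y0,w,h=roi; m=np.zeros((h*S,w*S),np.uint8)
    for q in polys:
        cv2.fillPoly(m,[np.int32(np.round(((q-[x0,y0]+.5)*S-.5)*16))],1,shift=4)
    return cv2.resize(m.astype(np.float32),(w,h),interpolation=cv2.INTER_AREA)
def fit(masks,parts,x0,step,cs=("scene","top")):
    roi={}
    for c in cs:
        x,y,w,h=cv2.boundingRect(masks[c].astype(np.uint8)); roi[c]=(x-12,y-12,w+24,h+24)
    def cost(v):
        e=0
        for c in cs:
            x,y,w,h=roi[c]; d=draw(sil(c,parts(v)),roi[c]); e+=np.abs(d-masks[c][y:y+h,x:x+w]).sum()/masks[c].sum()
        return e
    x0=np.array(x0,float); sx=np.vstack([x0,x0+np.diag(step)])
    r=minimize(cost,x0,method="Nelder-Mead",options=dict(initial_simplex=sx,xatol=.02,fatol=1e-4,maxiter=600))
    return r.x,r.fun
def box(x,y,z): return np.array([[a,b,c] for a in x for b in y for c in z],float)
def tr(X,x,y,t):
    c,s=np.cos(t),np.sin(t); return X@np.array([[c,-s,0],[s,c,0],[0,0,1]]).T+[x,y,0]
def loader(v,d=None):   # x,y,yaw deg,[protrusion]
    p=v[3] if d is None else d
    return [tr(box((-85,85),(-65,65),(0,70)),v[0],v[1],np.radians(v[2])),tr(box((-85-p,-85-p+28),(-46,46),(13,55)),v[0],v[1],np.radians(v[2]))]
A=np.linspace(0,2*np.pi,40)
def cup(v):
    z=v[2] if len(v)>2 else 0
    return [np.vstack([np.c_[v[0]+r*np.cos(A),v[1]+r*np.sin(A),0*A+z+h] for r,h in((11,0),(13.5,14))])]
E
python3 - <<'E'
from h import *
im={c:cams.camera(c) for c in P}
ML={};MC={};MW={}
for c in P:
    l=cams.regions_of("loader",c); k=cams.regions_of("crucible",c); pp=cams.regions_of("push_point",c)
    print(c,[(d["conf"],d["mask"].sum()) for d in l],[(d["conf"],d["mask"].sum()) for d in k],[(d["conf"],d["mask"].sum()) for d in pp])
    ML[c]=l[0]["mask"]|(pp[0]["mask"] if pp else False); 
    if k: MC[c]=k[0]["mask"]
    g=im[c].min(2)>105; n,lab=cv2.connectedComponents((g&cv2.dilate(ML[c].astype(np.uint8),np.ones((7,7))).astype(bool)).astype(np.uint8))
    MW[c]=cv2.morphologyEx((lab>0).astype(np.uint8),cv2.MORPH_CLOSE,np.ones((9,9)))>0
    print(ML[c].sum(),MW[c].sum())
np.savez("m.npz",**{"L"+c:ML[c] for c in P},**{"C"+c:MC[c] for c in MC})
for nm,M in(("net",ML),("thr",MW)):
    for cs in(("scene","top"),("top",)):
        print(nm,cs,fit(M,loader,[630,-107,8,26],[8,8,3,4],cs))
for cs in(("scene","top"),("top",),("scene",)): 
    if all(c in MC for c in cs): print("cup",fit(MC,cup,[483,333]+([0] if len(cs)>1 else []),[5,5]+([3] if len(cs)>1 else []),cs))
for c,(x,y,w,h) in{"scene":(260,160,100,75),"top":(260,100,100,120)}.items():
    t=cv2.resize(im[c][y:y+h,x:x+w],None,fx=4,fy=4,interpolation=cv2.INTER_CUBIC)[:,:,::-1]; cv2.imwrite(f"pics/l{c}.png",t)
a=cv2.imread("pics/lscene.png");b=cv2.imread("pics/ltop.png")
cv2.imwrite("pics/l.png",np.hstack([cv2.copyMakeBorder(a,0,180,0,0,cv2.BORDER_CONSTANT),b]))
E
```

```text
scene [(0.6, np.int64(2274))] [(0.52, np.int64(79))] [(0.68, np.int64(653))]
2286 2244
top [(0.7, np.int64(4570))] [(0.55, np.int64(97))] [(0.88, np.int64(489))]
4571 4793
net ('scene', 'top') (array([ 641.14491023, -104.94093894,    9.29771536,   23.01451358]), np.float64(0.08215150544447641))
net ('top',) (array([ 643.2114663 , -104.66154446,   10.06556779,   26.33997782]), np.float64(0.02378445635528331))
thr ('scene', 'top') (array([ 646.98177903, -106.37450996,    9.2909786 ,   29.08672456]), np.float64(0.10413775411203877))
thr ('top',) (array([ 648.01259104, -105.49997593,   10.510137  ,   30.59485106]), np.float64(0.0337471312330482))
cup (array([ 4.82801035e+02,  3.32166444e+02, -4.78075867e-01]), np.float64(0.3153831723867937))
cup (array([482.69665527, 333.83221436]), np.float64(0.09826030927835051))
cup (array([481.47446028, 330.10322447]), np.float64(0.07021360759493671))
```

View pics/l.png

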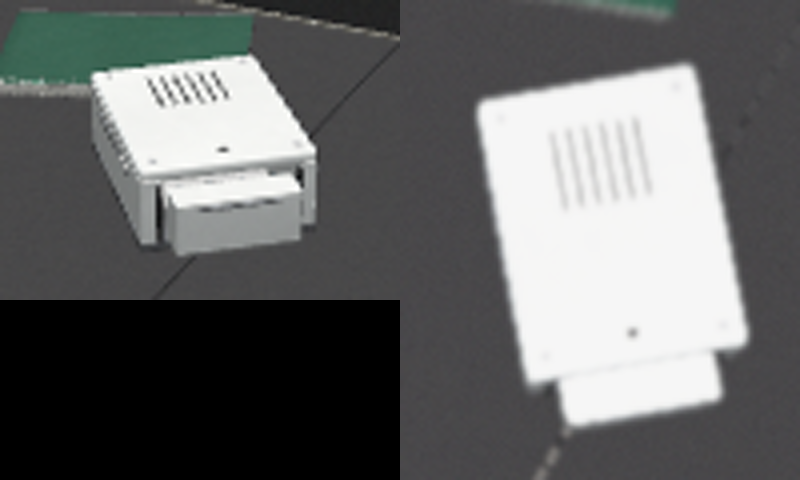

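The loader is at about (643,-105) with yaw 10°, and the drawer face is at about (534,-124). The cup is at about (482.5,332) and stands on the worktop. I turn to yaw 10° and travel to a point in front of the drawer.

```bash
python3 -m creep '[{"rz":-6.25,"gripper":0},{"rz":-6.25},{"rz":-6.25},{"rz":-6.25},{"y":20,"x":4}]' 20
python3 -m creep '[{"x":8,"y":39},{"x":8,"y":39},{"x":8,"y":39},{"x":8,"y":39},{"x":8,"y":39}]'
python3 -m creep '[{"x":8,"y":39},{"x":8,"y":39},{"x":8,"y":39},{"x":8,"y":39},{"x":8,"y":39}]'
```

```text
schema error: expected keys x, y, z, rx, ry, rz, gripper
schema error: expected keys x, y, z, rx, ry, rz, gripper
schema error: expected keys x, y, z, rx, ry, rz, gripper
```

All seven keys are needed in every row.

```bash
python3 -m creep '[{"x":0,"y":0,"z":0,"rx":0,"ry":0,"rz":-6.25,"gripper":0},{"x":0,"y":0,"z":0,"rx":0,"ry":0,"rz":-6.25,"gripper":0},{"x":0,"y":0,"z":0,"rx":0,"ry":0,"rz":-6.25,"gripper":0},{"x":0,"y":0,"z":0,"rx":0,"ry":0,"rz":-6.25,"gripper":0},{"x":4,"y":20,"z":0,"rx":0,"ry":0,"rz":0,"gripper":0}]' 20
python3 -m creep '[{"x":8,"y":39,"z":0,"rx":0,"ry":0,"rz":0,"gripper":0},{"x":8,"y":39,"z":0,"rx":0,"ry":0,"rz":0,"gripper":0},{"x":8,"y":39,"z":0,"rx":0,"ry":0,"rz":0,"gripper":0},{"x":8,"y":39,"z":0,"rx":0,"ry":0,"rz":0,"gripper":0},{"x":8,"y":39,"z":0,"rx":0,"ry":0,"rz":0,"gripper":0}]'
python3 -m creep '[{"x":8,"y":39,"z":0,"rx":0,"ry":0,"rz":0,"gripper":0},{"x":8,"y":39,"z":0,"rx":0,"ry":0,"rz":0,"gripper":0},{"x":8,"y":39,"z":0,"rx":0,"ry":0,"rz":0,"gripper":0},{"x":8,"y":39,"z":0,"rx":0,"ry":0,"rz":0,"gripper":0},{"x":8,"y":39,"z":0,"rx":0,"ry":0,"rz":0,"gripper":0}]'
```

```text
time: 1.52
position: [168.5, 586.8, 221.9]
orientation: [-179.9, -0.0, 10.3]
force: [0.5, -0.2, 0.8]
opening: 61.7
finger_force: 0.0
time: 1.93
position: [242.8, 397.8, 222.6]
orientation: [-180.0, -0.0, 10.0]
force: [0.5, -0.3, 0.4]
opening: 28.0
finger_force: 0.0
time: 2.35
position: [315.8, 212.7, 223.0]
orientation: [-179.9, -0.1, 10.1]
force: [0.5, -0.1, -0.1]
opening: 1.5
finger_force: 0.0
```

```bash
python3 -m creep '[{"x":7,"y":36,"z":0,"rx":0,"ry":0,"rz":0,"gripper":0},{"x":7,"y":36,"z":0,"rx":0,"ry":0,"rz":0,"gripper":0},{"x":7,"y":36,"z":0,"rx":0,"ry":0,"rz":0,"gripper":0},{"x":7,"y":36,"z":0,"rx":0,"ry":0,"rz":0,"gripper":0},{"x":7,"y":36,"z":0,"rx":0,"ry":0,"rz":0,"gripper":0}]'
python3 -m creep '[{"x":7,"y":36,"z":0,"rx":0,"ry":0,"rz":0,"gripper":0},{"x":7,"y":36,"z":0,"rx":0,"ry":0,"rz":0,"gripper":0},{"x":7,"y":36,"z":0,"rx":0,"ry":0,"rz":0,"gripper":0},{"x":7,"y":36,"z":0,"rx":0,"ry":0,"rz":0,"gripper":0},{"x":7,"y":36,"z":0,"rx":0,"ry":0,"rz":0,"gripper":0}]'
python3 -m creep '[{"x":0,"y":0,"z":39,"rx":0,"ry":0,"rz":0,"gripper":0},{"x":0,"y":0,"z":39,"rx":0,"ry":0,"rz":0,"gripper":0},{"x":0,"y":0,"z":39,"rx":0,"ry":0,"rz":0,"gripper":0},{"x":0,"y":0,"z":39,"rx":0,"ry":0,"rz":0,"gripper":0},{"x":0,"y":0,"z":37,"rx":0,"ry":0,"rz":0,"gripper":0}]'
python3 -m creep '[{"x":0,"y":0,"z":0,"rx":0,"ry":0,"rz":0,"gripper":0},{"x":0,"y":0,"z":0,"rx":0,"ry":0,"rz":0,"gripper":0},{"x":0,"y":0,"z":0,"rx":0,"ry":0,"rz":0,"gripper":0},{"x":0,"y":0,"z":0,"rx":0,"ry":0,"rz":0,"gripper":0},{"x":0,"y":0,"z":0,"rx":0,"ry":0,"rz":0,"gripper":0}]'
```

```text
time: 2.77
position: [381.6, 41.6, 223.1]
orientation: [-180.0, -0.1, 10.0]
force: [1.1, 0.3, 0.0]
opening: 0.6
finger_force: 0.0
time: 3.18
position: [447.5, -129.9, 222.9]
orientation: [180.0, -0.1, 10.0]
force: [0.7, 1.3, -0.6]
opening: 0.6
finger_force: 0.0
time: 3.6
position: [447.1, -128.1, 28.3]
orientation: [180.0, -0.1, 10.0]
force: [1.3, 1.7, -0.4]
opening: 0.8
finger_force: 0.0
time: 4.02
position: [449.0, -127.7, 32.0]
orientation: [180.0, -0.3, 10.0]
force: [0.1, 0.1, 0.4]
opening: 0.6
finger_force: 0.0
```

```bash
python3 -m creep '[{"x":12,"y":6,"z":0,"rx":0,"ry":0,"rz":0,"gripper":0},{"x":12,"y":5,"z":0,"rx":0,"ry":0,"rz":0,"gripper":0},{"x":12,"y":0,"z":0,"rx":0,"ry":0,"rz":0,"gripper":0},{"x":12,"y":0,"z":0,"rx":0,"ry":0,"rz":0,"gripper":0},{"x":10,"y":0,"z":0,"rx":0,"ry":0,"rz":0,"gripper":0}]'
python3 -m creep '[{"x":2,"y":0,"z":0,"rx":0,"ry":0,"rz":0,"gripper":0},{"x":2,"y":0,"z":0,"rx":0,"ry":0,"rz":0,"gripper":0},{"x":2,"y":0,"z":0,"rx":0,"ry":0,"rz":0,"gripper":0},{"x":2,"y":0,"z":0,"rx":0,"ry":0,"rz":0,"gripper":0},{"x":2,"y":0,"z":0,"rx":0,"ry":0,"rz":0,"gripper":0}]'
python3 -m creep '[{"x":1,"y":0,"z":0,"rx":0,"ry":0,"rz":0,"gripper":0},{"x":1,"y":0,"z":0,"rx":0,"ry":0,"rz":0,"gripper":0},{"x":1,"y":0,"z":0,"rx":0,"ry":0,"rz":0,"gripper":0},{"x":1,"y":0,"z":0,"rx":0,"ry":0,"rz":0,"gripper":0},{"x":1,"y":0,"z":0,"rx":0,"ry":0,"rz":0,"gripper":0}]'
```

```text
time: 4.43
position: [508.1, -128.5, 31.6]
orientation: [180.0, -0.2, 10.0]
force: [-0.2, -1.5, -0.5]
opening: 0.7
finger_force: 0.0
time: 4.85
position: [515.6, -126.9, 29.7]
orientation: [-180.0, 0.0, 10.0]
force: [0.1, 0.6, -0.5]
opening: 0.3
finger_force: 0.0
time: 5.27
position: [520.9, -126.0, 29.5]
orientation: [-180.0, 0.0, 10.0]
force: [-0.1, 0.7, -0.0]
opening: 0.2
finger_force: 0.0
```

```bash
for i in 1; do python3 -m creep '[{"x":1,"y":0,"z":0,"rx":0,"ry":0,"rz":0,"gripper":0},{"x":1,"y":0,"z":0,"rx":0,"ry":0,"rz":0,"gripper":0},{"x":1,"y":0,"z":0,"rx":0,"ry":0,"rz":0,"gripper":0},{"x":1,"y":0,"z":0,"rx":0,"ry":0,"rz":0,"gripper":0},{"x":1,"y":0,"z":0,"rx":0,"ry":0,"rz":0,"gripper":0}]'; done
python3 -m creep '[{"x":1,"y":0,"z":0,"rx":0,"ry":0,"rz":0,"gripper":0},{"x":1,"y":0,"z":0,"rx":0,"ry":0,"rz":0,"gripper":0},{"x":1,"y":0,"z":0,"rx":0,"ry":0,"rz":0,"gripper":0},{"x":0,"y":0,"z":0,"rx":0,"ry":0,"rz":0,"gripper":0},{"x":0,"y":0,"z":0,"rx":0,"ry":0,"rz":0,"gripper":0}]'
```

```text
time: 5.68
position: [524.1, -125.4, 29.3]
orientation: [-180.0, 0.2, 10.0]
force: [-4.9, -0.5, 2.7]
opening: 0.8
finger_force: 2.4
time: 6.1
position: [528.4, -124.6, 29.3]
orientation: [-180.0, 0.1, 10.0]
force: [-4.6, -0.8, 0.6]
opening: 0.7
finger_force: 2.4
```

```bash
python3 -m creep '[{"x":1,"y":0,"z":0,"rx":0,"ry":0,"rz":0,"gripper":0},{"x":1,"y":0,"z":0,"rx":0,"ry":0,"rz":0,"gripper":0},{"x":1,"y":0,"z":0,"rx":0,"ry":0,"rz":0,"gripper":0},{"x":0,"y":0,"z":0,"rx":0,"ry":0,"rz":0,"gripper":0},{"x":0,"y":0,"z":0,"rx":0,"ry":0,"rz":0,"gripper":0}]'
python3 -m creep '[{"x":0.6,"y":0,"z":0,"rx":0,"ry":0,"rz":0,"gripper":0},{"x":0.6,"y":0,"z":0,"rx":0,"ry":0,"rz":0,"gripper":0},{"x":0,"y":0,"z":0,"rx":0,"ry":0,"rz":0,"gripper":0},{"x":0,"y":0,"z":0,"rx":0,"ry":0,"rz":0,"gripper":0},{"x":0,"y":0,"z":0,"rx":0,"ry":0,"rz":0,"gripper":0}]'
```

```text
time: 6.52
position: [531.4, -124.1, 29.3]
orientation: [-180.0, 0.0, 10.0]
force: [-4.5, -0.5, 0.5]
opening: 0.5
finger_force: 2.3
time: 6.93
position: [532.6, -123.9, 29.3]
orientation: [-180.0, 0.0, 10.0]
force: [-5.0, -0.5, -1.1]
opening: 0.5
finger_force: 2.4
```

```bash
python3 -m creep '[{"x":0.6,"y":0,"z":0,"rx":0,"ry":0,"rz":0,"gripper":0},{"x":0.6,"y":0,"z":0,"rx":0,"ry":0,"rz":0,"gripper":0},{"x":0,"y":0,"z":0,"rx":0,"ry":0,"rz":0,"gripper":0},{"x":0,"y":0,"z":0,"rx":0,"ry":0,"rz":0,"gripper":0},{"x":0,"y":0,"z":0,"rx":0,"ry":0,"rz":0,"gripper":0}]'
```

```text
time: 7.35
position: [533.7, -123.7, 29.3]
orientation: [-180.0, 0.0, 10.0]
force: [-5.9, -1.7, -0.6]
opening: 0.7
finger_force: 2.5
```

```bash
python3 -m creep '[{"x":0.6,"y":0,"z":0,"rx":0,"ry":0,"rz":0,"gripper":0},{"x":0.3,"y":0,"z":0,"rx":0,"ry":0,"rz":0,"gripper":0},{"x":0,"y":0,"z":0,"rx":0,"ry":0,"rz":0,"gripper":0},{"x":0,"y":0,"z":0,"rx":0,"ry":0,"rz":0,"gripper":0},{"x":0,"y":0,"z":0,"rx":0,"ry":0,"rz":0,"gripper":0}]'
```

```text
time: 7.77
position: [534.0, -123.6, 29.3]
orientation: [-180.0, 0.1, 10.0]
force: [-6.3, -1.3, 1.5]
opening: 0.6
finger_force: 3.1
```

```bash
python3 -m creep '[{"x":0.6,"y":0,"z":0,"rx":0,"ry":0,"rz":0,"gripper":0},{"x":0.6,"y":0,"z":0,"rx":0,"ry":0,"rz":0,"gripper":0},{"x":0,"y":0,"z":0,"rx":0,"ry":0,"rz":0,"gripper":0},{"x":0,"y":0,"z":0,"rx":0,"ry":0,"rz":0,"gripper":0},{"x":0,"y":0,"z":0,"rx":0,"ry":0,"rz":0,"gripper":0}]'
```

```text
time: 8.18
position: [534.3, -123.6, 29.3]
orientation: [-180.0, 0.2, 10.0]
force: [-8.0, -1.3, 1.6]
opening: 0.3
finger_force: 3.9
```

```bash
python3 -m creep '[{"x":0.7,"y":0,"z":0,"rx":0,"ry":0,"rz":0,"gripper":0},{"x":0.7,"y":0,"z":0,"rx":0,"ry":0,"rz":0,"gripper":0},{"x":0.6,"y":0,"z":0,"rx":0,"ry":0,"rz":0,"gripper":0},{"x":0,"y":0,"z":0,"rx":0,"ry":0,"rz":0,"gripper":0},{"x":0,"y":0,"z":0,"rx":0,"ry":0,"rz":0,"gripper":0}]'
```

```text
time: 8.6
position: [534.5, -123.5, 29.3]
orientation: [-179.9, 0.4, 9.9]
force: [-10.3, -1.3, 5.6]
opening: 0.5
finger_force: 5.5
```

It is solid at 10 N, so I let go and retreat.

```bash
python3 -m creep '[{"x":-25,"y":0,"z":0,"rx":0,"ry":0,"rz":0,"gripper":0},{"x":-35,"y":0,"z":0,"rx":0,"ry":0,"rz":0,"gripper":0},{"x":-35,"y":0,"z":0,"rx":0,"ry":0,"rz":0,"gripper":0},{"x":-30,"y":0,"z":0,"rx":0,"ry":0,"rz":0,"gripper":0},{"x":-5,"y":0,"z":0,"rx":0,"ry":0,"rz":0,"gripper":0}]'
python3 -m creep '[{"x":0,"y":0,"z":-30,"rx":0,"ry":0,"rz":0,"gripper":0},{"x":0,"y":0,"z":-30,"rx":0,"ry":0,"rz":0,"gripper":0},{"x":0,"y":0,"z":-30,"rx":0,"ry":0,"rz":0,"gripper":0},{"x":0,"y":0,"z":-20,"rx":0,"ry":0,"rz":0,"gripper":0},{"x":0,"y":0,"z":0,"rx":0,"ry":0,"rz":0,"gripper":0}]'
python3 -m creep '[{"x":0,"y":-40,"z":0,"rx":0,"ry":0,"rz":0,"gripper":1},{"x":0,"y":-40,"z":0,"rx":0,"ry":0,"rz":0,"gripper":1},{"x":0,"y":-40,"z":0,"rx":0,"ry":0,"rz":0,"gripper":1},{"x":0,"y":-40,"z":0,"rx":0,"ry":0,"rz":0,"gripper":1},{"x":0,"y":-40,"z":0,"rx":0,"ry":0,"rz":0,"gripper":1}]'
python3 -m creep '[{"x":10,"y":-40,"z":0,"rx":0,"ry":0,"rz":0,"gripper":1},{"x":10,"y":-40,"z":0,"rx":0,"ry":0,"rz":0,"gripper":1},{"x":10,"y":-40,"z":0,"rx":0,"ry":0,"rz":0,"gripper":1},{"x":10,"y":-40,"z":0,"rx":0,"ry":0,"rz":0,"gripper":1},{"x":10,"y":-40,"z":0,"rx":0,"ry":0,"rz":0,"gripper":1}]'
python3 - <<'E'
from h import *
for c in P:
    im=cams.camera(c); cv2.imwrite(f"pics/{c}1.png",im[:,:,::-1])
o=manip.get_obs();print(o["position"],o["opening"],o["time"])
a=cv2.imread("pics/scene1.png")[150:260,100:370];b=cv2.imread("pics/top1.png")[100:255,100:370]
cv2.imwrite("pics/v1.png",cv2.resize(np.vstack([a,b]),None,fx=2.2,fy=2.2,interpolation=cv2.INTER_CUBIC))
E
```

```text
time: 9.02
position: [407.5, -145.8, 30.0]
orientation: [-180.0, -0.1, 9.9]
force: [-0.1, 0.4, 0.7]
opening: 0.5
finger_force: 0.0
time: 9.43
position: [416.9, -145.7, 145.6]
orientation: [179.7, -1.0, 10.1]
force: [0.1, 0.0, -0.1]
opening: 0.4
finger_force: 0.0
time: 9.85
position: [377.1, 54.4, 140.4]
orientation: [-179.9, -0.4, 10.0]
force: [0.4, -0.4, 0.6]
opening: 25.7
finger_force: 0.0
time: 10.27
position: [391.0, 261.5, 140.2]
orientation: [-179.8, -0.3, 10.1]
force: [0.9, 0.2, 0.5]
opening: 59.1
finger_force: 0.0
[392.72791089 264.94325266 140.29790046] 67.36846666649318 10.3667
```

View pics/v1.png

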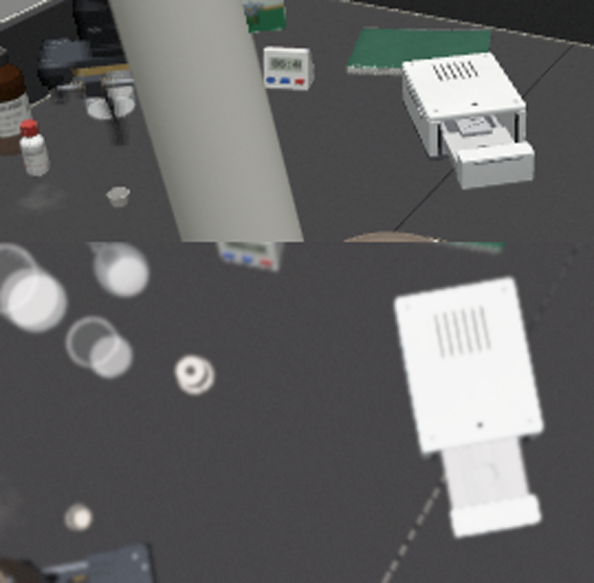

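The drawer is out in both views, with the seat at about crop (488,470) in the top half-view. The cup has not moved and is at about (78,517) in the same crop. I grip it once at 90° to centre it along the other axis, then again at the carrying yaw.

```bash
python3 - <<'E'
from h import *
o=manip.get_obs();print(o["q"],o["position"])
E
python3 -m creep '[{"x":10,"y":0,"z":0,"rx":0,"ry":0,"rz":7,"gripper":1},{"x":10,"y":0,"z":0,"rx":0,"ry":0,"rz":7,"gripper":1},{"x":10,"y":0,"z":0,"rx":0,"ry":0,"rz":7,"gripper":1},{"x":10,"y":0,"z":0,"rx":0,"ry":0,"rz":7,"gripper":1},{"x":10,"y":0,"z":0,"rx":0,"ry":0,"rz":7,"gripper":1}]'
python3 -c "
from h import *
o=manip.get_obs();print(o['q'],o['position'])"
```

```text
[ 53.77090717  11.87621449 -27.3742308    0.10038951 -50.233908
  46.53751076] [392.72791089 264.94325266 140.29790046]
time: 10.78
position: [440.9, 255.2, 139.8]
orientation: [-179.7, -0.1, -25.3]
force: [-0.6, -0.1, -0.5]
opening: 86.2
finger_force: 0.0
[ 4.83554856e+01  1.53423699e+01 -2.25688302e+01  2.38530985e-02
 -5.18195046e+01  1.63290123e+01] [440.93328758 255.22869419 139.79144045]
```

```bash
python3 -m creep '[{"x":0,"y":0,"z":0,"rx":0,"ry":0,"rz":7,"gripper":1},{"x":0,"y":0,"z":0,"rx":0,"ry":0,"rz":7,"gripper":1},{"x":0,"y":0,"z":0,"rx":0,"ry":0,"rz":7,"gripper":1},{"x":0,"y":0,"z":0,"rx":0,"ry":0,"rz":7,"gripper":1},{"x":0,"y":0,"z":0,"rx":0,"ry":0,"rz":7,"gripper":1}]'
python3 -m creep '[{"x":0,"y":0,"z":0,"rx":0,"ry":0,"rz":7,"gripper":1},{"x":0,"y":0,"z":0,"rx":0,"ry":0,"rz":7,"gripper":1},{"x":0,"y":0,"z":0,"rx":0,"ry":0,"rz":6,"gripper":1},{"x":0,"y":0,"z":0,"rx":0,"ry":0,"rz":0,"gripper":1},{"x":0,"y":0,"z":0,"rx":0,"ry":0,"rz":0,"gripper":1}]'
```

```text
time: 11.2
position: [440.5, 254.9, 139.8]
orientation: [-179.8, 0.1, -60.3]
force: [0.1, 0.6, 0.2]
opening: 87.1
finger_force: 0.0
time: 11.62
position: [439.9, 254.5, 139.7]
orientation: [-179.9, 0.1, -79.8]
force: [-0.3, -0.3, -0.0]
opening: 86.9
finger_force: 0.0
```

```bash
python3 -m creep '[{"x":-17,"y":-14,"z":20,"rx":0,"ry":0,"rz":0,"gripper":1},{"x":-17,"y":-14,"z":20,"rx":0,"ry":0,"rz":0,"gripper":1},{"x":-17,"y":-14,"z":20,"rx":0,"ry":0,"rz":0,"gripper":1},{"x":-18,"y":-13.5,"z":20,"rx":0,"ry":0,"rz":0,"gripper":1},{"x":0,"y":0,"z":10,"rx":0,"ry":0,"rz":0,"gripper":1}]'
python3 -m creep '[{"x":0,"y":0,"z":15,"rx":0,"ry":0,"rz":0,"gripper":1},{"x":0,"y":0,"z":10,"rx":0,"ry":0,"rz":0,"gripper":1},{"x":0,"y":0,"z":5,"rx":0,"ry":0,"rz":0,"gripper":1},{"x":0,"y":0,"z":0,"rx":0,"ry":0,"rz":0,"gripper":1},{"x":0,"y":0,"z":0,"rx":0,"ry":0,"rz":0,"gripper":1}]'
```

```text
time: 12.03
position: [483.6, 334.4, 47.0]
orientation: [-179.9, 0.0, -79.8]
force: [0.0, -0.2, -0.7]
opening: 87.4
finger_force: 0.0
time: 12.45
position: [482.0, 331.3, 20.0]
orientation: [-180.0, 0.0, -80.0]
force: [0.6, -0.3, -0.0]
opening: 87.1
finger_force: 0.0
```

```bash
python3 -m creep '[{"x":0,"y":0,"z":5,"rx":0,"ry":0,"rz":0,"gripper":1},{"x":0,"y":0,"z":4,"rx":0,"ry":0,"rz":0,"gripper":1},{"x":0,"y":0,"z":3,"rx":0,"ry":0,"rz":0,"gripper":1},{"x":0,"y":0,"z":0,"rx":0,"ry":0,"rz":0,"gripper":0.5},{"x":0,"y":0,"z":0,"rx":0,"ry":0,"rz":0,"gripper":0.5}]' 5
python3 -m creep '[{"x":0,"y":0,"z":0,"rx":0,"ry":0,"rz":0,"gripper":0.4},{"x":0,"y":0,"z":0,"rx":0,"ry":0,"rz":0,"gripper":0.4},{"x":0,"y":0,"z":0,"rx":0,"ry":0,"rz":0,"gripper":0.35},{"x":0,"y":0,"z":0,"rx":0,"ry":0,"rz":0,"gripper":0.33},{"x":0,"y":0,"z":0,"rx":0,"ry":0,"rz":0,"gripper":0.31}]'
python3 -m creep '[{"x":0,"y":0,"z":0,"rx":0,"ry":0,"rz":0,"gripper":0.29},{"x":0,"y":0,"z":0,"rx":0,"ry":0,"rz":0,"gripper":0.27},{"x":0,"y":0,"z":0,"rx":0,"ry":0,"rz":0,"gripper":0.25},{"x":0,"y":0,"z":0,"rx":0,"ry":0,"rz":0,"gripper":0.25},{"x":0,"y":0,"z":0,"rx":0,"ry":0,"rz":0,"gripper":0.25}]'
```

```text
time: 12.87
position: [481.7, 331.1, 7.5]
orientation: [180.0, -0.0, -80.0]
force: [0.0, 0.5, -0.1]
opening: 80.0
finger_force: 0.0
time: 13.28
position: [481.7, 331.2, 7.6]
orientation: [-180.0, 0.0, -80.0]
force: [-0.1, 0.3, -0.4]
opening: 48.1
finger_force: 0.0
time: 13.7
position: [481.7, 331.2, 7.6]
orientation: [-180.0, 0.0, -80.0]
force: [0.0, -0.6, 0.1]
opening: 24.9
finger_force: 5.0
```

```bash
python3 -m creep '[{"x":0,"y":0,"z":0,"rx":0,"ry":0,"rz":0,"gripper":0.7},{"x":0,"y":0,"z":0,"rx":0,"ry":0,"rz":0,"gripper":0.7},{"x":0,"y":0,"z":0,"rx":0,"ry":0,"rz":0,"gripper":0.7},{"x":0,"y":0,"z":-2,"rx":0,"ry":0,"rz":-6,"gripper":0.7},{"x":0,"y":0,"z":0,"rx":0,"ry":0,"rz":-7,"gripper":0.7}]'
python3 -m creep '[{"x":0,"y":0,"z":0,"rx":0,"ry":0,"rz":-7,"gripper":0.7},{"x":0,"y":0,"z":0,"rx":0,"ry":0,"rz":-7,"gripper":0.7},{"x":0,"y":0,"z":0,"rx":0,"ry":0,"rz":-7,"gripper":0.7},{"x":0,"y":0,"z":0,"rx":0,"ry":0,"rz":-7,"gripper":0.7},{"x":0,"y":0,"z":0,"rx":0,"ry":0,"rz":-7,"gripper":0.7}]'
python3 -m creep '[{"x":0,"y":0,"z":0,"rx":0,"ry":0,"rz":-7,"gripper":0.7},{"x":0,"y":0,"z":0,"rx":0,"ry":0,"rz":-7,"gripper":0.7},{"x":0,"y":0,"z":0,"rx":0,"ry":0,"rz":-7,"gripper":0.7},{"x":0,"y":0,"z":0,"rx":0,"ry":0,"rz":-7,"gripper":0.7},{"x":0,"y":0,"z":0,"rx":0,"ry":0,"rz":-7,"gripper":0.7}]'
python3 -m creep '[{"x":0,"y":0,"z":0,"rx":0,"ry":0,"rz":-7,"gripper":0.7},{"x":0,"y":0,"z":0,"rx":0,"ry":0,"rz":0,"gripper":0.7},{"x":0,"y":0,"z":0,"rx":0,"ry":0,"rz":0,"gripper":0.7},{"x":0,"y":0,"z":0,"rx":0,"ry":0,"rz":0,"gripper":0.7},{"x":0,"y":0,"z":0,"rx":0,"ry":0,"rz":0,"gripper":0.6}]'
```

```text
time: 14.12
position: [481.8, 331.3, 9.8]
orientation: [-180.0, 0.0, -66.7]
force: [-0.5, 0.3, 0.1]
opening: 50.4
finger_force: 0.0
time: 14.53
position: [481.7, 331.2, 9.5]
orientation: [180.0, -0.0, -31.7]
force: [0.5, -0.3, -0.1]
opening: 60.5
finger_force: 0.0
time: 14.95
position: [481.7, 331.2, 9.6]
orientation: [180.0, 0.0, 3.3]
force: [0.2, 0.2, 0.3]
opening: 61.0
finger_force: 0.0
time: 15.37
position: [481.7, 331.2, 9.5]
orientation: [180.0, 0.0, 9.9]
force: [-0.4, -0.1, 0.2]
opening: 58.4
finger_force: 0.0
```

```bash
python3 -m creep '[{"x":0,"y":0,"z":0.5,"rx":0,"ry":0,"rz":0,"gripper":0.5},{"x":0,"y":0,"z":0,"rx":0,"ry":0,"rz":0,"gripper":0.4},{"x":0,"y":0,"z":0,"rx":0,"ry":0,"rz":0,"gripper":0.36},{"x":0,"y":0,"z":0,"rx":0,"ry":0,"rz":0,"gripper":0.33},{"x":0,"y":0,"z":0,"rx":0,"ry":0,"rz":0,"gripper":0.31}]' 5
python3 -m creep '[{"x":0,"y":0,"z":0,"rx":0,"ry":0,"rz":0,"gripper":0.29},{"x":0,"y":0,"z":0,"rx":0,"ry":0,"rz":0,"gripper":0.27},{"x":0,"y":0,"z":0,"rx":0,"ry":0,"rz":0,"gripper":0.25},{"x":0,"y":0,"z":0,"rx":0,"ry":0,"rz":0,"gripper":0.2},{"x":0,"y":0,"z":0,"rx":0,"ry":0,"rz":0,"gripper":0.2}]' 
python3 -m creep '[{"x":0,"y":0,"z":0,"rx":0,"ry":0,"rz":0,"gripper":0.2},{"x":0,"y":0,"z":0,"rx":0,"ry":0,"rz":0,"gripper":0.2},{"x":0,"y":0,"z":-10,"rx":0,"ry":0,"rz":0,"gripper":0.2},{"x":0,"y":0,"z":-20,"rx":0,"ry":0,"rz":0,"gripper":0.2},{"x":0,"y":0,"z":-20,"rx":0,"ry":0,"rz":0,"gripper":0.2}]' 10
python3 - <<'E'
from h import *
m=np.load("m.npz")
# bias of each camera at the cup's true place (481.7,331.2)
for c in P: print(c,fit({c:m["C"+c]},cup,[482,332],[4,4],(c,)))
# seat and loader fits, each camera
for c in P:
    im=cams.camera(c); cv2.imwrite(f"pics/{c}2.png",im[:,:,::-1])
    L=cams.regions_of("loader",c); D=cams.regions_of("push_point",c); S_=cams.search_frame("seat",c)
    print(c,[(d["conf"],d["mask"].sum()) for d in L+D],[(d["conf"],d["location"]) for d in S_])
    M=L[0]["mask"].copy()
    for d in D[:1]: M|=d["mask"]
    print(M.sum())
    np.save(f"L2{c}.npy",M)
    def par(v):
        l=loader([*v[:3],94]); t=np.radians(v[2])
        return l+[tr(box((-179,-85),(-42,42),(13,30)),v[0],v[1],t)]
    v,e=fit({c:M},par,[643,-105,10],[6,6,2],(c,)); t=np.radians(v[2])
    print("loader",v,e,"seat",v[:2]-118*np.array([np.cos(t),np.sin(t)]),"face",v[:2]-179*np.array([np.cos(t),np.sin(t)]))
a=cv2.imread("pics/scene2.png")[190:240,285:360];b=cv2.imread("pics/top2.png")[178:238,285:360]
cv2.imwrite("pics/v2.png",cv2.resize(np.vstack([a,b]),None,fx=5,fy=5,interpolation=cv2.INTER_CUBIC))
E
```

```text
time: 15.78
position: [481.7, 331.2, 9.1]
orientation: [-180.0, -0.0, 10.0]
force: [-0.2, -0.5, 0.0]
opening: 31.0
finger_force: 0.0
time: 16.2
position: [481.7, 331.1, 9.0]
orientation: [180.0, 0.0, 10.0]
force: [-0.4, -0.1, 0.4]
opening: 25.4
finger_force: 5.0
time: 16.62
position: [481.4, 330.8, 59.5]
orientation: [179.9, 0.1, 10.0]
force: [0.7, 1.0, -0.4]
opening: 24.9
finger_force: 10.0
scene (array([481.47404861, 330.07523346]), np.float64(0.07021360759493671))
top (array([482.75056458, 333.51303864]), np.float64(0.09584407216494846))
scene [(0.79, np.int64(2851)), (0.88, np.int64(1027))] [(0.66, [478.7, -128.1, 33.3])]
2858
loader [ 641.96132957 -104.84145882   10.92939896] 0.03856499300209937 seat [ 526.10166585 -127.21417264] face [ 466.20811088 -138.77972809]
top [(0.66, np.int64(5551)), (0.6, np.int64(1446))] [(0.58, [512.2, -127.3, 29.2])]
5553
loader [ 643.53258591 -104.157107     10.22417591] 0.021033112731856655 seat [ 527.40633155 -125.1021076 ] face [ 467.37496278 -135.92960791]
```

View pics/v2.png

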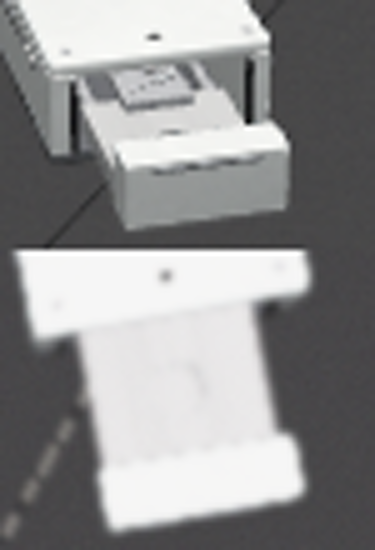

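Both views show the empty tray with the seat ring, at about crop (180,385) in the lower part. From the fits and the touched face, the seat is at about (527.2,-126.0).

```bash
python3 -m creep '[{"x":0,"y":10,"z":-20,"rx":0,"ry":0,"rz":0,"gripper":0.2},{"x":0,"y":20,"z":-20,"rx":0,"ry":0,"rz":0,"gripper":0.2},{"x":-4,"y":35,"z":-10,"rx":0,"ry":0,"rz":0,"gripper":0.2},{"x":-4,"y":35,"z":0,"rx":0,"ry":0,"rz":0,"gripper":0.2},{"x":-4,"y":35,"z":0,"rx":0,"ry":0,"rz":0,"gripper":0.2}]'
python3 -m creep '[{"x":-4,"y":35,"z":0,"rx":0,"ry":0,"rz":0,"gripper":0.2},{"x":-4,"y":35,"z":0,"rx":0,"ry":0,"rz":0,"gripper":0.2},{"x":-4,"y":35,"z":0,"rx":0,"ry":0,"rz":0,"gripper":0.2},{"x":-4,"y":35,"z":0,"rx":0,"ry":0,"rz":0,"gripper":0.2},{"x":-4,"y":35,"z":0,"rx":0,"ry":0,"rz":0,"gripper":0.2}]'
python3 -m creep '[{"x":-2,"y":35,"z":0,"rx":0,"ry":0,"rz":0,"gripper":0.2},{"x":0,"y":35,"z":0,"rx":0,"ry":0,"rz":0,"gripper":0.2},{"x":0,"y":35,"z":0,"rx":0,"ry":0,"rz":0,"gripper":0.2},{"x":0,"y":25,"z":0,"rx":0,"ry":0,"rz":0,"gripper":0.2},{"x":0,"y":10,"z":0,"rx":0,"ry":0,"rz":0,"gripper":0.2}]'
python3 -m creep '[{"x":0,"y":0,"z":0,"rx":0,"ry":0,"rz":0,"gripper":0.2},{"x":0,"y":0,"z":0,"rx":0,"ry":0,"rz":0,"gripper":0.2},{"x":0,"y":0,"z":0,"rx":0,"ry":0,"rz":0,"gripper":0.2},{"x":0,"y":0,"z":0,"rx":0,"ry":0,"rz":0,"gripper":0.2},{"x":0,"y":0,"z":0,"rx":0,"ry":0,"rz":0,"gripper":0.2}]'
python3 -c "
from h import *
o=manip.get_obs();p=o['position'];t=np.radians(10);d=np.array([527.2,-126.0])-p[:2];print(p,o['orientation'],'tool dx dy',d@[np.cos(t),np.sin(t)],d@[np.sin(t),-np.cos(t)])"
```

```text
time: 17.43
position: [493.2, 195.2, 109.2]
orientation: [-180.0, -0.0, 10.1]
force: [0.2, -1.3, -0.9]
opening: 24.6
finger_force: 10.0
time: 17.85
position: [503.4, 18.6, 108.5]
orientation: [180.0, 0.1, 10.0]
force: [1.4, 0.3, -0.8]
opening: 25.0
finger_force: 10.0
time: 18.27
position: [526.1, -120.8, 108.2]
orientation: [180.0, 0.1, 9.8]
force: [-0.4, -0.5, -1.3]
opening: 25.2
finger_force: 10.0
time: 18.68
position: [526.3, -116.8, 109.1]
orientation: [-180.0, 0.0, 10.1]
force: [0.3, 0.0, 0.4]
opening: 24.5
finger_force: 10.0
[ 526.31805988 -116.78166455  109.09466351] [-1.79996755e+02  2.59438487e-03  1.01048244e+01] tool dx dy -0.7322056811295414 9.231435512454812
```

```bash
python3 -m creep '[{"x":-0.7,"y":4.5,"z":0,"rx":0,"ry":0,"rz":0,"gripper":0.2},{"x":0,"y":4.7,"z":15,"rx":0,"ry":0,"rz":0,"gripper":0.2},{"x":0,"y":0,"z":20,"rx":0,"ry":0,"rz":0,"gripper":0.2},{"x":0,"y":0,"z":15,"rx":0,"ry":0,"rz":0,"gripper":0.2},{"x":0,"y":0,"z":10,"rx":0,"ry":0,"rz":0,"gripper":0.2}]'
python3 -m creep '[{"x":0,"y":0,"z":4,"rx":0,"ry":0,"rz":0,"gripper":0.2},{"x":0,"y":0,"z":0,"rx":0,"ry":0,"rz":0,"gripper":0.2},{"x":0,"y":0,"z":0,"rx":0,"ry":0,"rz":0,"gripper":0.2},{"x":0,"y":0,"z":0,"rx":0,"ry":0,"rz":0,"gripper":0.2},{"x":0,"y":0,"z":0,"rx":0,"ry":0,"rz":0,"gripper":0.2}]'
python3 - <<'E'
from h import *
o=manip.get_obs();p=o['position'];t=np.radians(10);d=np.array([527.2,-126.0])-p[:2];print(p,'tool dx dy',d@[np.cos(t),np.sin(t)],d@[np.sin(t),-np.cos(t)])
im=cams.camera("scene")
w=cv2.resize(im[170:240,270:365],None,fx=6,fy=6,interpolation=cv2.INTER_CUBIC)[:,:,::-1].copy()
for z,r,col in((24,13.5,(0,0,255)),(30,13.5,(0,160,255)),(p[2]+5,13.5,(0,255,0)),(p[2]-9,11,(255,255,0))):
    c=(527.2,-126.0) if z<31 else p[:2]
    q=proj("scene",np.c_[c[0]+r*np.cos(A),c[1]+r*np.sin(A),0*A+z])
    cv2.polylines(w,[np.int32((q-[270,170]+.5)*6)],True,col,1)
cv2.imwrite("pics/v3.png",w)
E
```

```text
time: 19.1
position: [526.5, -126.9, 47.7]
orientation: [-180.0, 0.1, 10.0]
force: [-0.8, -0.2, -0.4]
opening: 24.5
finger_force: 10.0
time: 19.52
position: [528.0, -127.0, 46.0]
orientation: [180.0, -0.1, 10.0]
force: [0.2, 0.3, -0.1]
opening: 25.0
finger_force: 10.0
[ 528.01730655 -126.9979781    46.01079694] tool dx dy -0.6315927445061696 -1.124740366424122
```

View pics/v3.png

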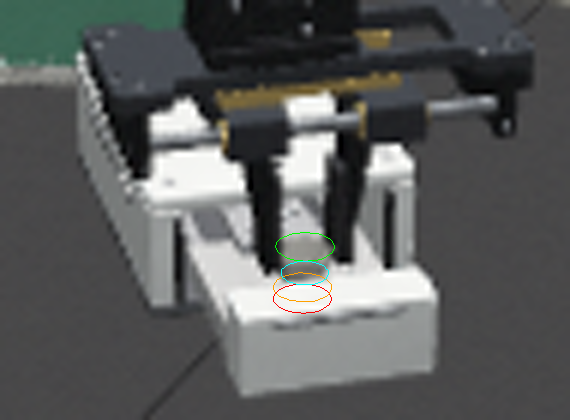

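The held cup, spanning about x 278–332 in the crop, lines up with its projection (green) and sits over the computed seat (red/orange). I apply a small correction and lower it gently.

```bash
python3 -m creep '[{"x":-0.9,"y":-0.6,"z":2,"rx":0,"ry":0,"rz":0,"gripper":0.2},{"x":0,"y":0,"z":2,"rx":0,"ry":0,"rz":0,"gripper":0.2},{"x":0,"y":0,"z":1,"rx":0,"ry":0,"rz":0,"gripper":0.2},{"x":0,"y":0,"z":0,"rx":0,"ry":0,"rz":0,"gripper":0.2},{"x":0,"y":0,"z":0,"rx":0,"ry":0,"rz":0,"gripper":0.2}]'
python3 -m creep '[{"x":0,"y":0,"z":1,"rx":0,"ry":0,"rz":0,"gripper":0.2},{"x":0,"y":0,"z":1,"rx":0,"ry":0,"rz":0,"gripper":0.2},{"x":0,"y":0,"z":1,"rx":0,"ry":0,"rz":0,"gripper":0.2},{"x":0,"y":0,"z":0,"rx":0,"ry":0,"rz":0,"gripper":0.2},{"x":0,"y":0,"z":0,"rx":0,"ry":0,"rz":0,"gripper":0.2}]'
python3 -m creep '[{"x":0,"y":0,"z":1,"rx":0,"ry":0,"rz":0,"gripper":0.2},{"x":0,"y":0,"z":1,"rx":0,"ry":0,"rz":0,"gripper":0.2},{"x":0,"y":0,"z":0,"rx":0,"ry":0,"rz":0,"gripper":0.2},{"x":0,"y":0,"z":0,"rx":0,"ry":0,"rz":0,"gripper":0.2},{"x":0,"y":0,"z":0,"rx":0,"ry":0,"rz":0,"gripper":0.2}]'
```

```text
time: 19.98
position: [526.2, -126.6, 39.9]
orientation: [-180.0, 0.0, 10.0]
force: [-0.4, 0.2, -0.2]
opening: 24.6
finger_force: 10.0
time: 20.4
position: [526.2, -126.6, 36.9]
orientation: [-180.0, 0.0, 10.0]
force: [0.0, 0.1, -0.1]
opening: 24.8
finger_force: 10.0
time: 20.82
position: [526.3, -126.6, 35.1]
orientation: [180.0, 0.0, 10.0]
force: [-0.1, -0.6, -0.1]
opening: 24.7
finger_force: 10.0
```

```bash
python3 -m creep '[{"x":0,"y":0,"z":0.7,"rx":0,"ry":0,"rz":0,"gripper":0.2},{"x":0,"y":0,"z":0.5,"rx":0,"ry":0,"rz":0,"gripper":0.2},{"x":0,"y":0,"z":0,"rx":0,"ry":0,"rz":0,"gripper":0.2},{"x":0,"y":0,"z":0,"rx":0,"ry":0,"rz":0,"gripper":0.2},{"x":0,"y":0,"z":0,"rx":0,"ry":0,"rz":0,"gripper":0.2}]'
python3 -m creep '[{"x":0,"y":0,"z":0.5,"rx":0,"ry":0,"rz":0,"gripper":0.2},{"x":0,"y":0,"z":0.3,"rx":0,"ry":0,"rz":0,"gripper":0.2},{"x":0,"y":0,"z":0,"rx":0,"ry":0,"rz":0,"gripper":0.2},{"x":0,"y":0,"z":0,"rx":0,"ry":0,"rz":0,"gripper":0.2},{"x":0,"y":0,"z":0,"rx":0,"ry":0,"rz":0,"gripper":0.2}]'
```

```text
time: 21.23
position: [526.3, -126.6, 33.8]
orientation: [180.0, 0.0, 10.0]
force: [-0.6, -0.9, -0.1]
opening: 24.8
finger_force: 10.0
time: 21.65
position: [526.3, -126.6, 33.0]
orientation: [-180.0, 0.0, 10.0]
force: [0.9, -0.1, -0.6]
opening: 25.1
finger_force: 10.0
```

```bash
python3 -m creep '[{"x":0,"y":0,"z":0,"rx":0,"ry":0,"rz":0,"gripper":0.31},{"x":0,"y":0,"z":0,"rx":0,"ry":0,"rz":0,"gripper":0.34},{"x":0,"y":0,"z":0,"rx":0,"ry":0,"rz":0,"gripper":0.4},{"x":0,"y":0,"z":0,"rx":0,"ry":0,"rz":0,"gripper":0.5},{"x":0,"y":0,"z":0,"rx":0,"ry":0,"rz":0,"gripper":0.5}]'
python3 -m creep '[{"x":0,"y":0,"z":-3,"rx":0,"ry":0,"rz":0,"gripper":0.5},{"x":0,"y":0,"z":-15,"rx":0,"ry":0,"rz":0,"gripper":0.5},{"x":0,"y":0,"z":-30,"rx":0,"ry":0,"rz":0,"gripper":0.5},{"x":0,"y":0,"z":-30,"rx":0,"ry":0,"rz":0,"gripper":0.2},{"x":-20,"y":0,"z":0,"rx":0,"ry":0,"rz":0,"gripper":0}]'
python3 -m creep '[{"x":-35,"y":0,"z":0,"rx":0,"ry":0,"rz":0,"gripper":0},{"x":-35,"y":0,"z":0,"rx":0,"ry":0,"rz":0,"gripper":0},{"x":-35,"y":0,"z":0,"rx":0,"ry":0,"rz":0,"gripper":0},{"x":-5,"y":0,"z":0,"rx":0,"ry":0,"rz":0,"gripper":0},{"x":0,"y":0,"z":0,"rx":0,"ry":0,"rz":0,"gripper":0}]' 20
python3 - <<'E'
from h import *
print(manip.get_obs()["position"])
for c in P:
    im=cams.camera(c); cv2.imwrite(f"pics/{c}4.png",im[:,:,::-1])
    print(c,[(d["conf"],d["location"]) for d in cams.search_frame("crucible",c)])
a=cv2.imread("pics/scene4.png")[170:240,275:360];b=cv2.imread("pics/top4.png")[170:240,275:360]
cv2.imwrite("pics/v4.png",cv2.resize(np.vstack([a,b]),None,fx=4.2,fy=4.2,interpolation=cv2.INTER_CUBIC))
E
```

```text
time: 22.07
position: [526.3, -126.6, 33.1]
orientation: [180.0, -0.0, 10.0]
force: [-0.9, 0.2, 0.3]
opening: 39.6
finger_force: 0.0
time: 22.48
position: [513.8, -130.2, 117.4]
orientation: [179.7, -0.8, 10.2]
force: [1.4, 0.9, 0.9]
opening: 36.4
finger_force: 0.0
time: 22.9
position: [396.2, -149.5, 111.5]
orientation: [-180.0, -0.0, 9.9]
force: [0.7, -0.0, 0.4]
opening: 5.4
finger_force: 0.0
[ 396.21932742 -149.5004099   111.53630038]
scene []
top [(0.49, [524.8, -127.8, 25.8])]
```

View pics/v4.png

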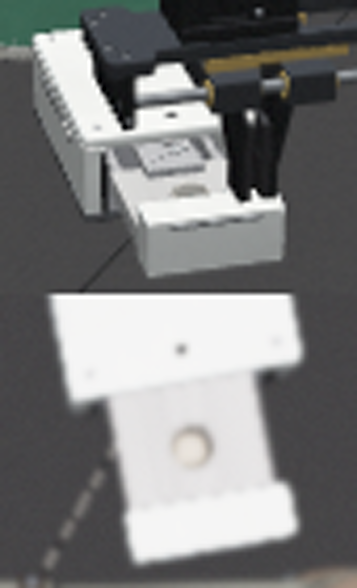

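The cup sits in the seat, at about crop (192,447) in the lower view. Now I press the drawer home slowly.

```bash
python3 -m creep '[{"x":0,"y":0,"z":20,"rx":0,"ry":0,"rz":0,"gripper":0},{"x":0,"y":0,"z":25,"rx":0,"ry":0,"rz":0,"gripper":0},{"x":0,"y":0,"z":20,"rx":0,"ry":0,"rz":0,"gripper":0},{"x":0,"y":0,"z":12,"rx":0,"ry":0,"rz":0,"gripper":0},{"x":5,"y":0,"z":3,"rx":0,"ry":0,"rz":0,"gripper":0}]'
python3 -m creep '[{"x":10,"y":0,"z":0,"rx":0,"ry":0,"rz":0,"gripper":0},{"x":15,"y":0,"z":0,"rx":0,"ry":0,"rz":0,"gripper":0},{"x":10,"y":0,"z":0,"rx":0,"ry":0,"rz":0,"gripper":0},{"x":6,"y":0,"z":0,"rx":0,"ry":0,"rz":0,"gripper":0},{"x":3,"y":0,"z":0,"rx":0,"ry":0,"rz":0,"gripper":0}]'
python3 -m creep '[{"x":2,"y":0,"z":0,"rx":0,"ry":0,"rz":0,"gripper":0},{"x":2,"y":0,"z":0,"rx":0,"ry":0,"rz":0,"gripper":0},{"x":2,"y":0,"z":0,"rx":0,"ry":0,"rz":0,"gripper":0},{"x":2,"y":0,"z":0,"rx":0,"ry":0,"rz":0,"gripper":0},{"x":2,"y":0,"z":0,"rx":0,"ry":0,"rz":0,"gripper":0}]'
python3 -m creep '[{"x":2,"y":0,"z":0,"rx":0,"ry":0,"rz":0,"gripper":0},{"x":2,"y":0,"z":0,"rx":0,"ry":0,"rz":0,"gripper":0},{"x":2,"y":0,"z":0,"rx":0,"ry":0,"rz":0,"gripper":0},{"x":2,"y":0,"z":0,"rx":0,"ry":0,"rz":0,"gripper":0},{"x":2,"y":0,"z":0,"rx":0,"ry":0,"rz":0,"gripper":0}]'
```

```text
time: 23.52
position: [402.0, -148.1, 28.7]
orientation: [-179.9, 0.3, 10.0]
force: [-0.1, 0.1, 0.6]
opening: 0.5
finger_force: 0.0
time: 23.93
position: [448.7, -140.4, 31.7]
orientation: [180.0, -0.1, 10.0]
force: [-0.1, -0.0, -0.0]
opening: 0.4
finger_force: 0.0
time: 24.35
position: [456.2, -139.0, 31.2]
orientation: [-180.0, 0.0, 10.0]
force: [-0.1, 0.5, 0.4]
opening: 0.7
finger_force: 0.0
time: 24.77
position: [465.4, -137.2, 30.8]
orientation: [-180.0, 0.1, 10.0]
force: [-3.2, -0.9, 2.2]
opening: 0.4
finger_force: 1.7
```

```bash
python3 -m creep '[{"x":2.5,"y":0,"z":0,"rx":0,"ry":0,"rz":0,"gripper":0},{"x":2.5,"y":0,"z":0,"rx":0,"ry":0,"rz":0,"gripper":0},{"x":2.5,"y":0,"z":0,"rx":0,"ry":0,"rz":0,"gripper":0},{"x":2.5,"y":0,"z":0,"rx":0,"ry":0,"rz":0,"gripper":0},{"x":2.5,"y":0,"z":0,"rx":0,"ry":0,"rz":0,"gripper":0}]'
python3 -m creep '[{"x":2.5,"y":0,"z":0,"rx":0,"ry":0,"rz":0,"gripper":0},{"x":2.5,"y":0,"z":0,"rx":0,"ry":0,"rz":0,"gripper":0},{"x":2.5,"y":0,"z":0,"rx":0,"ry":0,"rz":0,"gripper":0},{"x":2.5,"y":0,"z":0,"rx":0,"ry":0,"rz":0,"gripper":0},{"x":2.5,"y":0,"z":0,"rx":0,"ry":0,"rz":0,"gripper":0}]'
python3 -m creep '[{"x":2.5,"y":0,"z":0,"rx":0,"ry":0,"rz":0,"gripper":0},{"x":2.5,"y":0,"z":0,"rx":0,"ry":0,"rz":0,"gripper":0},{"x":2.5,"y":0,"z":0,"rx":0,"ry":0,"rz":0,"gripper":0},{"x":2.5,"y":0,"z":0,"rx":0,"ry":0,"rz":0,"gripper":0},{"x":2.5,"y":0,"z":0,"rx":0,"ry":0,"rz":0,"gripper":0}]'
python3 -m creep '[{"x":2.5,"y":0,"z":0,"rx":0,"ry":0,"rz":0,"gripper":0},{"x":2.5,"y":0,"z":0,"rx":0,"ry":0,"rz":0,"gripper":0},{"x":2.5,"y":0,"z":0,"rx":0,"ry":0,"rz":0,"gripper":0},{"x":2,"y":0,"z":0,"rx":0,"ry":0,"rz":0,"gripper":0},{"x":2,"y":0,"z":0,"rx":0,"ry":0,"rz":0,"gripper":0}]'
```

```text
time: 25.18
position: [478.4, -134.9, 30.8]
orientation: [-180.0, 0.1, 10.0]
force: [-3.9, -0.1, 0.5]
opening: 0.5
finger_force: 1.9
time: 25.6
position: [490.7, -132.8, 30.9]
orientation: [-180.0, 0.0, 10.0]
force: [-4.1, 0.5, 0.4]
opening: 0.2
finger_force: 2.1
time: 26.02
position: [503.0, -130.6, 30.9]
orientation: [-180.0, 0.0, 10.0]
force: [-4.7, 1.2, 0.1]
opening: 0.6
finger_force: 2.3
time: 26.43
position: [514.3, -128.6, 30.9]
orientation: [-180.0, 0.0, 10.0]
force: [-4.9, 1.3, -0.3]
opening: 0.5
finger_force: 2.4
```

```bash
python3 -m creep '[{"x":2,"y":0,"z":0,"rx":0,"ry":0,"rz":0,"gripper":0},{"x":2,"y":0,"z":0,"rx":0,"ry":0,"rz":0,"gripper":0},{"x":2,"y":0,"z":0,"rx":0,"ry":0,"rz":0,"gripper":0},{"x":1.5,"y":0,"z":0,"rx":0,"ry":0,"rz":0,"gripper":0},{"x":1.5,"y":0,"z":0,"rx":0,"ry":0,"rz":0,"gripper":0}]'
python3 -m creep '[{"x":1,"y":0,"z":0,"rx":0,"ry":0,"rz":0,"gripper":0},{"x":1,"y":0,"z":0,"rx":0,"ry":0,"rz":0,"gripper":0},{"x":0.8,"y":0,"z":0,"rx":0,"ry":0,"rz":0,"gripper":0},{"x":0.6,"y":0,"z":0,"rx":0,"ry":0,"rz":0,"gripper":0},{"x":0,"y":0,"z":0,"rx":0,"ry":0,"rz":0,"gripper":0}]'
python3 -m creep '[{"x":0.6,"y":0,"z":0,"rx":0,"ry":0,"rz":0,"gripper":0},{"x":0.6,"y":0,"z":0,"rx":0,"ry":0,"rz":0,"gripper":0},{"x":0.6,"y":0,"z":0,"rx":0,"ry":0,"rz":0,"gripper":0},{"x":0,"y":0,"z":0,"rx":0,"ry":0,"rz":0,"gripper":0},{"x":0,"y":0,"z":0,"rx":0,"ry":0,"rz":0,"gripper":0}]'
```

```text
time: 26.85
position: [523.1, -127.0, 30.9]
orientation: [-180.0, 0.1, 10.0]
force: [-4.1, 1.4, -0.9]
opening: 0.7
finger_force: 2.4
time: 27.27
position: [526.7, -126.4, 30.9]
orientation: [-180.0, 0.0, 10.0]
force: [-4.8, 2.0, -0.7]
opening: 0.4
finger_force: 2.2
time: 27.68
position: [528.2, -126.1, 30.9]
orientation: [-180.0, 0.0, 10.0]
force: [-4.1, 1.6, -1.6]
opening: 0.6
finger_force: 2.3
```

```bash
python3 -m creep '[{"x":0.6,"y":0,"z":0,"rx":0,"ry":0,"rz":0,"gripper":0},{"x":0.6,"y":0,"z":0,"rx":0,"ry":0,"rz":0,"gripper":0},{"x":0.6,"y":0,"z":0,"rx":0,"ry":0,"rz":0,"gripper":0},{"x":0,"y":0,"z":0,"rx":0,"ry":0,"rz":0,"gripper":0},{"x":0,"y":0,"z":0,"rx":0,"ry":0,"rz":0,"gripper":0}]'
python3 -m creep '[{"x":0.6,"y":0,"z":0,"rx":0,"ry":0,"rz":0,"gripper":0},{"x":0.6,"y":0,"z":0,"rx":0,"ry":0,"rz":0,"gripper":0},{"x":0,"y":0,"z":0,"rx":0,"ry":0,"rz":0,"gripper":0},{"x":0,"y":0,"z":0,"rx":0,"ry":0,"rz":0,"gripper":0},{"x":0,"y":0,"z":0,"rx":0,"ry":0,"rz":0,"gripper":0}]'
```

```text
time: 28.1
position: [529.8, -125.8, 30.9]
orientation: [-180.0, 0.1, 10.0]
force: [-5.7, 2.0, -0.9]
opening: 0.7
finger_force: 2.5
time: 28.52
position: [530.1, -125.8, 30.9]
orientation: [-180.0, 0.2, 10.0]
force: [-7.3, 1.0, 0.7]
opening: 0.1
finger_force: 3.3
```

Solid contact begins at about 530. I bring it up to about 10 N.

```bash
python3 -m creep '[{"x":0.7,"y":0,"z":0,"rx":0,"ry":0,"rz":0,"gripper":0},{"x":0.7,"y":0,"z":0,"rx":0,"ry":0,"rz":0,"gripper":0},{"x":0.7,"y":0,"z":0,"rx":0,"ry":0,"rz":0,"gripper":0},{"x":0,"y":0,"z":0,"rx":0,"ry":0,"rz":0,"gripper":0},{"x":0,"y":0,"z":0,"rx":0,"ry":0,"rz":0,"gripper":0}]'
```

```text
time: 28.93
position: [530.5, -125.7, 30.9]
orientation: [-179.9, 0.4, 10.0]
force: [-10.2, 0.9, 4.3]
opening: 0.3
finger_force: 4.9
```

```bash
python3 -m creep '[{"x":-2,"y":0,"z":0,"rx":0,"ry":0,"rz":0,"gripper":0},{"x":-3,"y":0,"z":0,"rx":0,"ry":0,"rz":0,"gripper":0},{"x":-3,"y":0,"z":0,"rx":0,"ry":0,"rz":0,"gripper":0},{"x":-4,"y":0,"z":0,"rx":0,"ry":0,"rz":0,"gripper":0},{"x":-6,"y":0,"z":0,"rx":0,"ry":0,"rz":0,"gripper":0}]'
python3 -m creep '[{"x":-20,"y":0,"z":0,"rx":0,"ry":0,"rz":0,"gripper":0},{"x":-30,"y":0,"z":0,"rx":0,"ry":0,"rz":0,"gripper":0},{"x":-30,"y":0,"z":0,"rx":0,"ry":0,"rz":0,"gripper":0},{"x":-25,"y":0,"z":0,"rx":0,"ry":0,"rz":0,"gripper":0},{"x":-10,"y":0,"z":-10,"rx":0,"ry":0,"rz":0,"gripper":0}]'
python3 -m creep '[{"x":0,"y":0,"z":-20,"rx":0,"ry":0,"rz":0,"gripper":0},{"x":0,"y":0,"z":-30,"rx":0,"ry":0,"rz":0,"gripper":0},{"x":0,"y":0,"z":-20,"rx":0,"ry":0,"rz":0,"gripper":0},{"x":0,"y":0,"z":-10,"rx":0,"ry":0,"rz":0,"gripper":0},{"x":0,"y":0,"z":0,"rx":0,"ry":0,"rz":0,"gripper":0}]'
python3 -m creep '[{"x":0,"y":0,"z":0,"rx":0,"ry":0,"rz":0,"gripper":0},{"x":0,"y":0,"z":0,"rx":0,"ry":0,"rz":0,"gripper":0},{"x":0,"y":0,"z":0,"rx":0,"ry":0,"rz":0,"gripper":0},{"x":0,"y":0,"z":0,"rx":0,"ry":0,"rz":0,"gripper":0},{"x":0,"y":0,"z":0,"rx":0,"ry":0,"rz":0,"gripper":0}]'
python3 - <<'E'
from h import *
for c in P:
    im=cams.camera(c); cv2.imwrite(f"pics/{c}5.png",im[:,:,::-1])
a=cv2.imread("pics/scene5.png")[150:240,265:360];b=cv2.imread("pics/top5.png")[110:230,265:360]
cv2.imwrite("pics/v5.png",cv2.resize(np.vstack([a,b]),None,fx=2.8,fy=2.8,interpolation=cv2.INTER_CUBIC))
E
```

```text
time: 29.35
position: [518.5, -128.6, 31.9]
orientation: [179.9, -0.3, 10.1]
force: [0.5, 1.4, 0.8]
opening: 0.4
finger_force: 0.0
time: 29.77
position: [399.4, -148.8, 40.5]
orientation: [-180.0, 0.1, 9.9]
force: [-0.4, 0.7, 0.5]
opening: 0.8
finger_force: 0.0
time: 30.18
position: [406.5, -148.8, 124.8]
orientation: [179.8, -0.7, 10.1]
force: [0.9, -0.3, -0.3]
opening: 0.5
finger_force: 0.0
time: 30.6
position: [402.2, -148.5, 120.3]
orientation: [-180.0, 0.1, 10.0]
force: [-0.3, -0.4, -0.5]
opening: 0.3
finger_force: 0.0
```

View pics/v5.png

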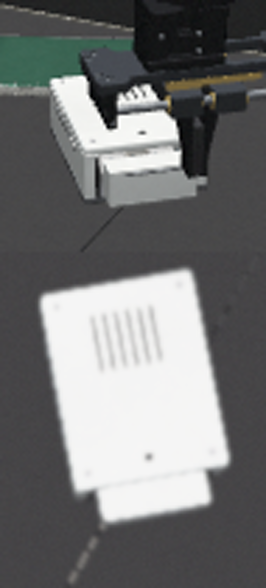

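The drawer face stands just in front of the cabinet, at about crop (155,497), as it did at the start. It stayed latched with the arm clear.

```bash
python3 -c "
from cell import manip
print(manip.close_job())"
```

```text
the job is handed in; nothing more can be done
None
```

I opened the drawer, set the crucible in the seat, pressed the drawer shut and let go; the last pictures show it still latched with the arm clear. The job was handed in at about 31 s with no verdict returned, the drawer was never pressed with more than about 11 N, and the crucible could not be seen once the drawer was shut.

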